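# Turn the pantry turntable to the salt and lock it

### The arm

A 6-joint arm with a two-finger parallel gripper is mounted at the origin on the work surface. World frame = base frame: x ahead of the robot, y to its left, z up, the work surface at z = 0. Lengths are in m, angles in degrees, forces in N, time in s.
With the tool pointing down it reaches from about 0.25 to 0.725 m from the base axis. Payload 9.7 kg.
Tool frame: the origin (TCP) lies at the very end of the fingers, on their centre line; the grasp point (between the pads) lies 19 mm behind it; z points along the fingers, y is the direction in which the jaws open and shut (so a half turn about z gives the same grasp; the last joint's range is limited). The gripper opens to 85 mm and grips with 20 to 120 N. Pads are 22 mm wide; open, the fingers measure 114 mm over their backs; the gripper's body (76 mm by 85 mm) begins 54 mm behind the grasp point. The pads swing forward as they close: fully open they stand 13 mm farther back than shut.
Start: joints at [-71.734, 4.979, 10.078, 95.1, 0, 90], TCP at [0.172, -0.522, 0.231] pointing down, gripper open.
Joint ranges: [-179.16, 179.16], [-48.56, 103.87], [-65.8, 70.77], [-126.05, 130.52], [-82.76, 87.17], [-180, 180]. Speed limits (degrees/s): [127.2, 127.2, 147.25, 180, 180, 180].

### API

Orientations are given as [roll, pitch, yaw] about the fixed x, y, z axes, in that order (R = Rz(yaw) Ry(pitch) Rx(roll)).
In Python, from bench import arm gives the robot as it stands.
- The arm moves only by the tool step_arm, never from a script. Its argument "plan" is a list that holds one entry, the list of rows, each a list of 5 numbers: the finger opening in mm, from 0 to 85.4, then the shift along the tool's x, y, z in mm, then the turn about the tool's z in degrees. In form: [[[gripper, tx, ty, tz, twist], ...]]. A call has 1 to 8 rows; each row shifts and turns the commanded pose from where the row before left it, along the tool's axes as they then stand; what a row does not reach is not made up. A row lasts 1/12 s, in which the tool goes at most 41.7 mm and 7.16 degrees, less where a joint would pass 70% of its speed; a pose out of reach is approached as far as the arm can. A call with a gripper value outside its range is refused whole. The fingers move at their own pace and stop on an object; "squeeze" is the grip in N (left out, the last holds). Time passes only in rows, so rows that do not move let the fingers close. It gives the time, the measured TCP pose, the force and the opening at its end, in the units of the state.
- arm.get_obs(): the state, without advancing time (a new reading comes with each control period).
- arm.snapshot(name): name is "scene" or "top" or "wrist"; returns (picture, depth): 420x560x3 uint8, blue, green, red; 420x560 float32, m along the optical axis (not along the pixel's ray), 0 where there is no reading.
- arm.camera_params(name): a dict with "mtx" (3x3 intrinsics, pixels), "extrinsics" (4x4, takes a point from world to camera coordinates). Camera axes: x right, y down, z forward; pixel columns grow to the right and rows downward; lengths in m; the calibration is good to about 2 mm. A picture is of the moment at which its call begins: read the wrist's pose just before it. camera_params takes no time and is no camera call; for the wrist camera it gives the pose at the moment of the call.
- arm.hand_in(): hands the job in, once; it reports no verdict.
The state is a dict: "clock": time; "qpos": joint angles; "joint_velocities": joint speeds; "joint_torque": joint torques, N m; "ee_pos": TCP position; "orientation": TCP orientation; "contact_force": force on the tool from outside, world axes, zero at the start; "wrist_torque": the same for the moment, N m; "grip_width": opening from 0.0 (shut) to 1.0 (fully open).
Only numpy, scipy, OpenCV 4.12 (cv2) and the standard library are available. Lean on these libraries where they do the work, as an engineer would, in place of code of your own. Each camera call takes 0.05 s, during which the arm holds its last target.

### The job

Push the tabs on the rim of the white pantry turntable round until the salt pig stands at the front, in line with the fixed front mark with its mouth facing out over it. Then push the lock lever clockwise (seen from above) all the way to its stop so the turntable stays put. Do it all by pushing: do not touch or lift the things that stand on the turntable, do not let them fall over, and leave the other things on the table where they are.

Things in the scene. Friction and masses are not known exactly. Their poses are not given: they have to be found in the camera images.
- stand: Fixed white plastic stand of the turntable; origin on the table on the turning axis, -x towards the front. A foot 26 mm wide, 8 mm high runs out along -x to 215 mm and bears the front mark; another, 36 mm wide, runs to the lock at 235 degrees (from stand +x, counterclockwise from above).
- front_mark (a point): Top of the front mark: a thin upright fin (30 mm long radially, 5 mm thick, top 24 mm above the table) on the stand, centred 211 mm from the axis along stand -x.
- disc: Turning white plastic disc, 150 mm radius, origin on the axis 14 mm above the table; turns either way without end, stops by itself (0.16 N m friction, 1 N at a tab). Floor 32 mm, edge lip 42 mm above the table. Eight equal tabs at 22.5 + 45 k degrees from its x axis. Salt pig 78 mm from the axis near disc -x; jug, jar and mortar at the other quarters.
- pig_centre (a point): Centre (45 mm up) of the salt pig: a white glazed ceramic pot, 74 mm across, 90 mm high, domed, with a round 54 mm wide dark mouth on one side (reaching 44 mm from its axis along the pig's own -x). Loose, 0.35 kg; stands on the disc with its mouth facing outward.
- lock (a joint): Lock lever angle, rad: 0 to 0.3 at the start (free; at 0 it points straight away from the turntable's axis), 1.57 at its stop (locked; square to that, across the front). Grows clockwise seen from above, stays where left (0.05 N m friction, up to 0.15 N m in the last 0.2 rad, when its rubber nose meets the rim and brakes the disc).
- lock_pivot (a point): Point on the upright turning axis of the lock lever, 70 mm above the table, level with the lever's top; 225 mm from the turntable's axis at 235 degrees in the stand's frame.
- lock_tip (a point): Outer end of the lock lever, half-way up (57 mm above the table), 74 mm from its axis. The lever is a white bar 14 mm thick, 44 to 70 mm above the table, on a 32 mm round post. Its low brake nose (top 26 mm above the table) reaches 76 mm from the post, a quarter turn clockwise of the lever.
- milk_jug: Bystander on the disc: small stainless steel milk jug, 66 mm across, 85 mm high, wire handle reaching 56 mm from its axis. Loose; origin at the centre of its underside.
- spice_jar: Bystander on the disc: clear plastic spice jar with white twist cap, 48 mm across, 95 mm high. Loose; origin at the centre of its underside.
- mortar: Bystander on the disc: dark wooden mortar, 72 mm across, 75 mm high. Loose; origin at the centre of its underside.
- pestle: Bystander: pale wooden pestle, 115 mm long, standing in the mortar (top about 160 mm above the table). Loose; origin at the centre of its foot.
- mug: Bystander on the table: blue ceramic mug, 80 mm across, 85 mm high; origin at the centre of its underside.
- tea_tin: Bystander on the table: metal tea tin, 72 mm across, 110 mm high; origin at the centre of its underside.
- soup_bowl: Bystander on the table: white bowl, 130 mm across, 55 mm high; origin at the centre of its underside.
- tab (a point): Middle of the first of the eight rim tabs (22.5 degrees from disc x, 164 mm from the axis, 46 mm up). A tab runs radially from 143 to 185 mm from the axis, 14 mm thick along the rim, from 30 to 62 mm above the table. Outside the disc, between the tabs, there is free room down to the table, save over the low feet and at the lock.
There are look-alikes about, which are no part of the job. Leave any orange or yellow look-alike of the part that bears pig_centre alone.

How it is judged (in metres and radians):
On the way, in this order (a step that is already met when the one before it is completed fails the run):
1. the salt pig stands at the front, turntable at rest, lock still open (y of pig_centre in the frame of stand between -0.013 and 0.013 m and x of pig_centre in the frame of stand between -0.11 and -0.05 m and angular speed of disc below 0.06 rad/s and value of joint lock below 0.6 rad), for 0.2 s.
2. the lock lever is pushed to its stop (value of joint lock above 1.42 rad), for 0.2 s.
At the end, for the whole second after the job is handed in: Salt pig upright on the disc at the front, its centre within 14 mm of the line from the axis to the front mark, mouth within 0.35 rad of straight out; lock over 1.42 rad; disc at rest; jug, jar and mortar upright, pestle in the mortar; the others on the table where they were (y of pig_centre in the frame of stand between -0.014 and 0.014 m and x of pig_centre in the frame of stand between -0.11 and -0.05 m and value of joint lock above 1.42 rad and angle between the x axis of pig_centre and the x axis of stand, either way round below 0.35 rad and angular speed of disc below 0.05 rad/s and angle between each of pig_centre, milk_jug, spice_jar, mortar's own z axis and vertical below 0.1 rad and distance between pestle and mortar below 0.05 m); the robot touches nothing.
It fails at once if the robot touches a thing that stands on the turntable (contact force between any of the fingers, the arm and salt_pig above 0.3 N or contact force between any of the fingers, the arm and milk_jug above 0.3 N or contact force between any of the fingers, the arm and spice_jar above 0.3 N or contact force between any of the fingers, the arm and mortar above 0.3 N or contact force between any of the fingers, the arm and pestle above 0.3 N).
It fails at once if a thing on the turntable falls over (angle between any of pig_centre, milk_jug, spice_jar, mortar's own z axis and vertical above 0.4 rad).
It fails at once if the salt pig is lifted (z of pig_centre in the frame of stand above 0.095 m).
It fails at once if another thing on the turntable is lifted, or the pestle leaves the mortar (height (world z) of any of milk_jug, spice_jar, mortar above 0.055 m or distance between pestle and mortar above 0.06 m).
It fails at once if a thing on the table is moved (distance of any of mug, tea_tin, soup_bowl from where it was at the start of the episode above 0.025 m).
It also fails if it takes over 72 s, if anything falls off the work surface, if the arm or the gripper's body presses on something with over 40 N, if the wrist force passes 120 N, or if a joint passes its speed limit or range.

## Working session

There is one attempt and no reset: what is moved stays moved. The work goes in short steps, Python scripts to look and compute and a tool call to move; the robot and the scene stay as the last step left them, time stands still between calls to the robot, and variables do not carry over. Pictures are saved under pics/ and viewed, and the job is handed in when it is done.

Besides the shell and the picture viewer there is one more tool, called after "Emit:" as name(argument=value, ...) on one line, values as JSON. step_arm: Moves the arm, as the interface text tells. Its arguments: {"type":"object","properties":{"plan":{"type":"array","items":{"type":"array","items":{"type":"array","items":{"type":"number"}}}},"squeeze":{"type":"number"}},"required":["plan"]}

```bash
ls; mkdir -p pics; python3 - <<'E'
from bench import arm
import cv2
print(arm.get_obs())
for n in ("scene","top","wrist"):
    p,d=arm.snapshot(n); cv2.imwrite(f"pics/{n}0.png",p)
    import numpy as np; np.save(f"pics/{n}0.npy",d)
    c=arm.camera_params(n); print(n,c)
E
```

```text
pics
{'clock': 0.0, 'qpos': array([-7.17337923e+01,  5.01096188e+00,  1.00336624e+01,  9.50982241e+01,
       -2.13817887e-03,  9.00007051e+01]), 'joint_velocities': array([ 0.03890275, -0.03973239,  0.03855153,  0.02610397,  0.0361155 ,
       -0.02504862]), 'joint_torque': array([ 2.23514733e-03, -5.20383668e+01,  4.64808297e+01,  1.61944132e-02,
        1.50058768e-04, -3.41220300e-05]), 'ee_pos': array([ 0.17230741, -0.52207602,  0.23057729]), 'orientation': array([-1.79924477e+02,  2.13910640e-03,  1.82655054e+01]), 'contact_force': array([ 0.49535643,  0.21324916, -0.19796074]), 'wrist_torque': array([-0.03563089, -0.0407638 ,  0.00074604]), 'grip_width': 1.003439164493595}
scene {'mtx': array([[389.05231573,   0.        , 277.01090335],
       [  0.        , 389.05231573, 206.15844677],
       [  0.        ,   0.        ,   1.        ]]), 'extrinsics': array([[-0.45801342,  0.88886582, -0.01188523,  0.28846378],
       [ 0.52888773,  0.26172951, -0.8073261 , -0.23502017],
       [-0.71449386, -0.37605214, -0.58998585,  1.56914194],
       [ 0.        ,  0.        ,  0.        
[... 365 characters left out ...]
1],
       [ 1.86117445e-01, -5.80052066e-03, -9.82510382e-01,
         1.30736936e+00],
       [ 0.00000000e+00,  0.00000000e+00,  0.00000000e+00,
         1.00000000e+00]])}
wrist {'mtx': array([[292.57121179,   0.        , 280.53629199],
       [  0.        , 292.57121179, 213.01905542],
       [  0.        ,   0.        ,   1.        ]]), 'extrinsics': array([[ 3.14255452e-01, -9.49338451e-01,  1.23575521e-04,
        -5.49050103e-01],
       [-9.11997819e-01, -3.01858588e-01,  2.77743356e-01,
        -3.61286342e-02],
       [-2.63635145e-01, -8.73950645e-02, -9.60655304e-01,
         3.78218646e-01],
       [ 0.00000000e+00,  0.00000000e+00,  0.00000000e+00,
         1.00000000e+00]])}
```

View pics/scene0.png

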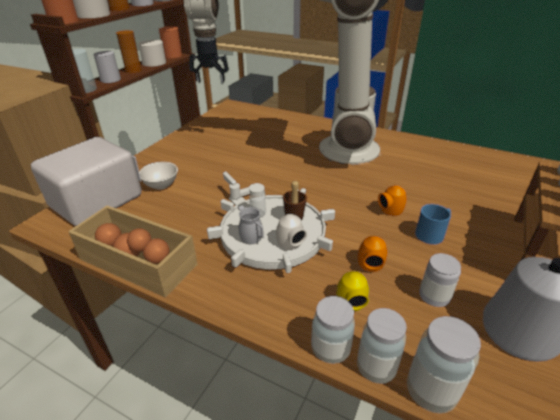

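View pics/top0.png

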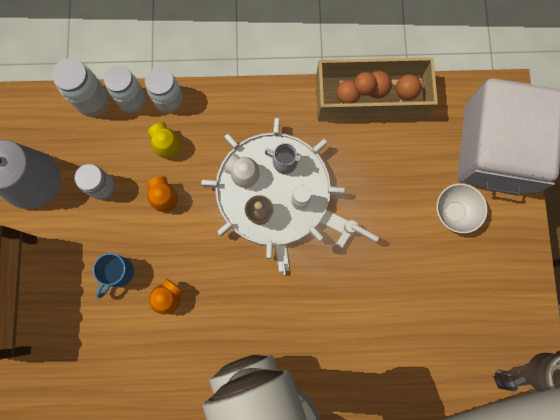

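View pics/wrist0.png

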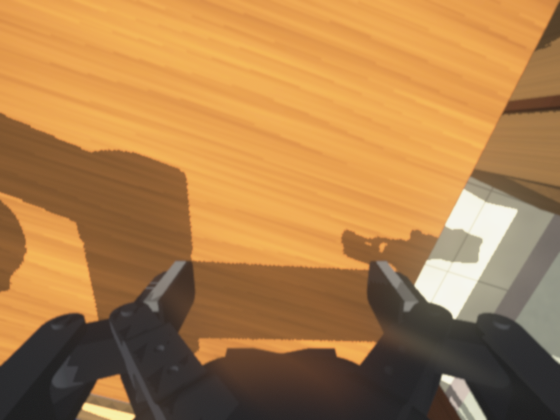

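```bash
cat > h.py <<'E'
import numpy as np, cv2
from bench import arm
def ray(n,uv,z,c=None):
    c=c or arm.camera_params(n); K=c["mtx"];E=c["extrinsics"];R=E[:3,:3];t=E[:3,3]
    C=-R.T@t
    uv=np.atleast_2d(np.array(uv,float)); h=np.c_[uv,np.ones(len(uv))]
    D=(R.T@np.linalg.inv(K)@h.T).T
    s=(z-C[2])/D[:,2]
    return C+D*s[:,None]
def cloud(n,d,c=None):
    c=c or arm.camera_params(n);K=c["mtx"];E=c["extrinsics"]
    v,u=np.mgrid[:420,:560]; P=np.stack([(u-K[0,2])/K[0,0]*d,(v-K[1,2])/K[1,1]*d,d],-1)
    return (P-E[:3,3])@E[:3,:3]
E
python3 - <<'E'
from h import *
p=cv2.imread("pics/top0.png"); cr=p[110:285,190:395]; cv2.imwrite("pics/topc.png",cv2.resize(cr,None,fx=3.9,fy=3.4,interpolation=cv2.INTER_CUBIC)[:600,:800])
p=cv2.imread("pics/scene0.png"); cr=p[165:285,195:355]; cv2.imwrite("pics/scenec.png",cv2.resize(cr,None,fx=5,fy=5,interpolation=cv2.INTER_CUBIC))
d=np.load("pics/top0.npy"); X=cloud("top",d)
im=cv2.imread("pics/top0.png")
# height map around table
z=X[...,2]; 
print(np.median(z[280:330,350:450]))
b=(z>0.025)&(z<0.15); 
m=np.clip(z/0.15,0,1)*255
cv2.imwrite("pics/hc.png",cv2.resize(m.astype(np.uint8)[110:285,190:395],None,fx=3.9,fy=3.4,interpolation=cv2.INTER_NEAREST))
E
```

```text
-0.0005991964353969048
```

View pics/topc.png

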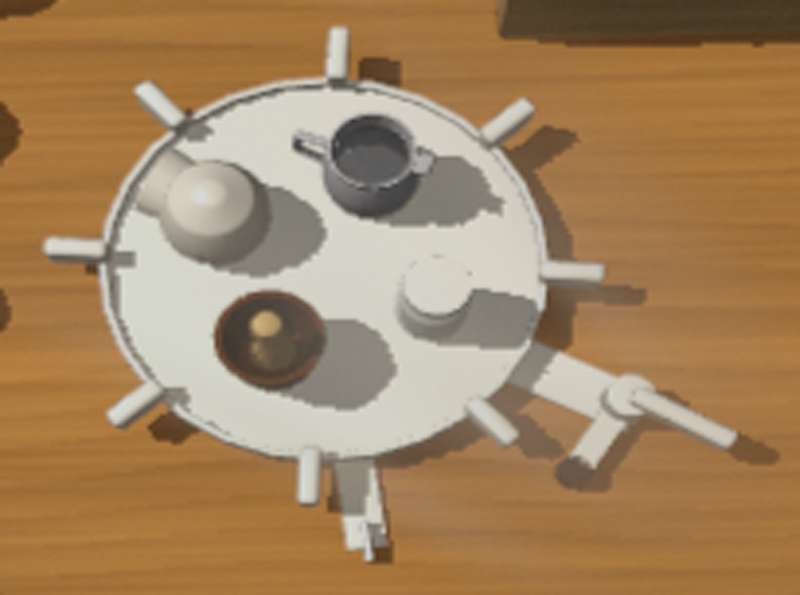

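View pics/scenec.png

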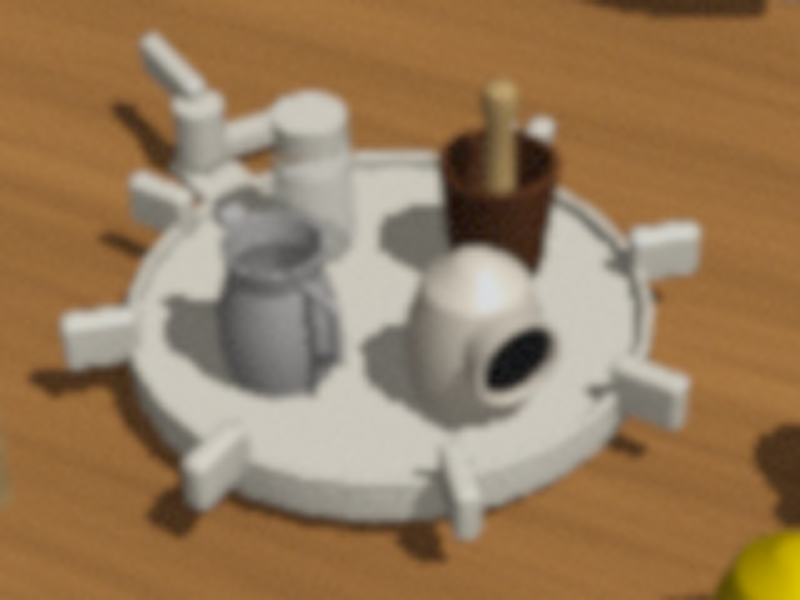

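View pics/hc.png

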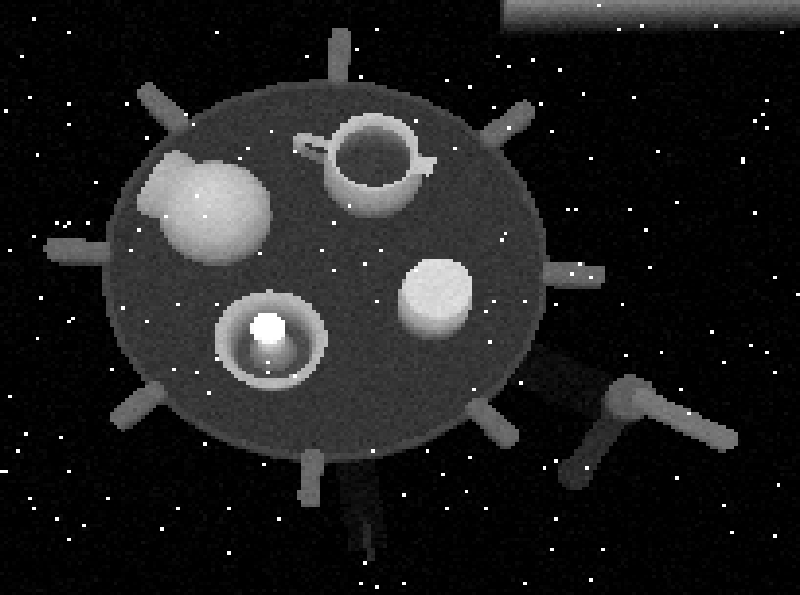

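```bash
cat > meas.py <<'E'
from h import *
from scipy.optimize import least_squares
def circ(P,r=None):
    c0=P.mean(0)
    f=lambda q: np.hypot(P[:,0]-q[0],P[:,1]-q[1])-(r if r else q[2])
    s=least_squares(f,[*c0] if r else [*c0,.04],loss='soft_l1',f_scale=.003); return s.x
E
python3 - <<'E'
from meas import *
d=np.load("pics/top0.npy"); X=cloud("top",d); im=cv2.imread("pics/top0.png"); z=X[...,2]
v,u=np.mgrid[:420,:560]
roi=(u>190)&(u<395)&(v>105)&(v<285)
# disc floor, min enclosing
m=roi&(z>0.026)&(z<0.048)&(np.hypot(u-274,v-190)<68)
P=X[m][:,:2]
# disc mask = z 0.026..0.2 excluding tabs -> opening, then contour
mm=(roi&(z>0.024)&(z<0.2)).astype(np.uint8)*255
mm=cv2.medianBlur(mm,3); op=cv2.morphologyEx(mm,cv2.MORPH_OPEN,cv2.getStructuringElement(cv2.MORPH_ELLIPSE,(25,25)))
cs,_=cv2.findContours(op,cv2.RETR_EXTERNAL,cv2.CHAIN_APPROX_NONE); c=max(cs,key=cv2.contourArea)[:,0]
W=ray("top",c,0.042)[:,:2]; q=circ(W); print("disc",q); q=circ(W,.150);print(q)
C=q[:2]
r=np.hypot(X[...,0]-C[0],X[...,1]-C[1]); a=np.degrees(np.arctan2(X[...,1]-C[1],X[...,0]-C[0]))
t=roi&(r>.155)&(r<.184)&(z>.054)&(z<.07)
n,l,st,ce=cv2.connectedComponentsWithStats(t.astype(np.uint8))
for i in range(1,n):
    if st[i,4]>15:
        k=l==i; print("tab",X[k].mean(0).round(4),r[k].mean().round(4),a[k].mean().round(1),st[i,4])
print("tab mod45",[ (a[l==i].mean()%45).round(1) for i in range(1,n) if st[i,4]>15])
f=roi&(z>.015)&(z<.03)&(r>.19)&(r<.235)&(abs(X[...,1]-C[1])<.05); 
print("fin",X[f].mean(0),a[f].mean()%360,r[f].mean(), f.sum())
f=roi&(z>.0045)&(z<.012)&(r>.16)&(r<.225)&(abs(X[...,1]-C[1])<.05)
print("foot",a[f].mean()%360,a[f].std(),r[f].mean(), f.sum())
L=roi&(z>.062)&(z<.08)&(r>.2)
PL=X[L]; print("lever",PL.mean(0),a[L].mean()%360,len(PL),np.median(PL[:,2]))
n,l,st,ce=cv2.connectedComponentsWithStats(L.astype(np.uint8)); print(st[:,4])
i=1+np.argmax(st[1:,4]); k=l==i; uv=np.c_[u[k],v[k]]
Q=X[k]; 
print("lever ends",Q[np.argsort(Q[:,1])][[0,1,2,-3,-2,-1]].round(4))
x0=Q[Q[:,1]<Q[:,1].mean()-0.0]; vx,vy,cx,cy=cv2.fitLine(x0[:,:2].astype(np.float32),cv2.DIST_HUBER,0,.01,.01).ravel(); print("leverdir",np.degrees(np.arctan2(vy,vx)),cx,cy)
# pig: 
g=roi&(z>.055)&(z<.14)&(u>225)&(u<262)&(v>152)&(v<190)
print("pig z top",np.percentile(z[g],98),X[g&(z>.117)].mean(0))
# white sphere-ish dome top
for n_,box in dict(jug=(265,305,138,178),jar=(288,318,182,212),mortar=(243,276,193,226)).items():
    k=(u>box[0])&(u<box[1])&(v>box[2])&(v<box[3])&(z>.09)&(z<.14); print(n_,X[k].mean(0).round(3),np.percentile(z[k],98),a[k].mean(),)
for n_,p_,h in (("mug",(113,270),.085),("tin",(162,193),.1),("o2",(164,297),.1)): print(n_,ray("top",p_,h))
E
```

```text
disc [ 0.6141246  -0.02139094  0.14849532]
[ 0.61414133 -0.021367  ]
tab [ 0.7832 -0.0358  0.0609] 0.1697 -4.9 58
tab [0.7434 0.0877 0.0616] 0.1692 40.2 61
tab [ 0.7233 -0.1504  0.0604] 0.1691 -49.8 59
tab [0.6285 0.1471 0.0611] 0.1692 85.1 65
tab [ 0.6001 -0.1897  0.0609] 0.169 -94.8 60
tab [0.505  0.1074 0.0612] 0.1689 130.3 64
tab [ 0.4852 -0.1304  0.0607] 0.1689 -139.8 63
tab [ 0.4449 -0.0074  0.0611] 0.1698 175.3 59
tab mod45 [np.float64(40.1), np.float64(40.2), np.float64(40.2), np.float64(40.1), np.float64(40.2), np.float64(40.3), np.float64(40.2), np.float64(40.3)]
fin [ 0.40649371 -0.04380331  0.02260051] 186.16553711172196 0.20886129717957871 24
foot 252.7015019228581 112.01841320886504 0.18875508206579508 243
lever [ 0.66411194 -0.24736523  0.07003898] 279.94792398998015 363 0.06940004248404325
[234837      2    197    164]
lever ends [[ 0.8088 -0.3443  0.068 ]
 [ 0.8119 -0.3432  0.0742]
 [ 0.8084 -0.3425  0.0762]
 [ 0.8098 -0.1506  0.0649]
 [ 0.8104 -0.1501  0.0705]
 [ 0.8102 -0.1495  0.0779]]
leverdir -89.89418 0.80992705 -0.2966183
pig z top 0.12218238524678388 [0.6509939  0.04983581 0.1200589 ]
jug [ 0.683 -0.053  0.107] 0.12094174678198794 -24.980026432535084
jar [ 0.574 -0.091  0.121] 0.13198520911429085 -120.10769959075274
mortar [0.549 0.015 0.104] 0.11501829125974762 150.60403126581053
mug [[0.40923855 0.37401113 0.085     ]]
tin [[0.59517707 0.25364699 0.1       ]]
o2 [[0.34016673 0.24571943 0.1       ]]
```

```bash
cat > m2.py <<'E'
from meas import *
def measure(tag,cams=("top","scene")):
  out={}
  for n in cams:
    d=np.load(f"pics/{n}{tag}.npy"); im=cv2.imread(f"pics/{n}{tag}.png"); c=arm.camera_params(n); X=cloud(n,d,c); z=X[...,2]; x=X[...,0]; y=X[...,1]
    C=np.array([.6141,-.0214])
    r=np.hypot(x-C[0],y-C[1]); a=np.degrees(np.arctan2(y-C[1],x-C[0]))%360
    # lip circle
    k=(z>.036)&(z<.046)&(r>.135)&(r<.165); q=circ(X[k][:,:2]); print(n,"disc",q.round(4),k.sum())
    k=(z>.055)&(z<.068)&(r>.158)&(r<.184); a4=np.angle(np.mean(np.exp(1j*np.radians(a[k])*8)))/8; print(" tab mod45",np.degrees(a4)%45,k.sum())
    k=(z>.015)&(z<.03)&(r>.192)&(r<.23)&(a>165)&(a<205); print(" fin ang",np.median(a[k]),a[k].std(),k.sum(),X[k].mean(0).round(4))
    k=(z>.004)&(z<.012)&(r>.188)&(r<.22)&(a>165)&(a<205); print(" foot ang",np.median(a[k]),a[k].std(),k.sum())
    k=(z>.062)&(z<.078)&(r>.2)&(x>.38)&(x<.6)&(y<-.12)&(y>-.33); n_,l,st,_=cv2.connectedComponentsWithStats(k.astype(np.uint8)); i=1+np.argmax(st[1:,4]); Q=X[l==i]
    PV=C+.225*np.array([np.cos(np.radians(241.2)),np.sin(np.radians(241.2))])
    e=np.hypot(Q[:,0]-PV[0],Q[:,1]-PV[1]); print(" pivot est",PV.round(4),"near",Q[e<.02].mean(0).round(4))
    far=Q[e>.028]; D=far[:,:2]-PV; print(" lever dir",np.degrees(np.median(np.arctan2(D[:,1],D[:,0])))%360,"tip",Q[np.argmax(e)].round(4),e.max().round(4),len(Q))
    # pig: white dome, height >.095, exclude other colours
    hsv=cv2.cvtColor(im,cv2.COLOR_BGR2HSV)
    k=(r<.13)&(z>.07)&(z<.14)
    n_,l,st,_=cv2.connectedComponentsWithStats(k.astype(np.uint8))
    for i in range(1,n_):
      if st[i,4]>60:
        kk=l==i; Q=X[kk]; zt=np.percentile(Q[:,2],97); T=Q[Q[:,2]>zt-.006]; m=T.mean(0); print("  obj top",m.round(4),"r,ang",np.hypot(*(m[:2]-C)).round(4),(np.degrees(np.arctan2(m[1]-C[1],m[0]-C[0]))%360).round(1),"bgr",im[kk].mean(0).round())
E
python3 -c "
from m2 import *
measure('0')"
```

```text
top disc [ 0.6147 -0.0215  0.1461] 735
 tab mod45 40.220861994059334 425
 fin ang 186.1872593340444 0.38779679459515115 23 [ 0.4057 -0.044   0.0229]
 foot ang 185.32051381943916 7.152077211925471 108
 pivot est [ 0.5057 -0.2186] near [ 0.5006 -0.227   0.0686]
 lever dir 238.52846692260425 tip [ 0.4675 -0.281   0.0663] 0.0732 164
  obj top [ 0.6822 -0.0634  0.1167] r,ang 0.08 328.3 bgr [107. 109. 111.]
  obj top [0.651  0.0501 0.1191] r,ang 0.0805 62.7 bgr [147. 159. 166.]
  obj top [ 0.578  -0.0914  0.1284] r,ang 0.0788 242.7 bgr [174. 184. 187.]
  obj top [0.5481 0.0147 0.1079] r,ang 0.0753 151.3 bgr [67. 80. 96.]
scene disc [ 0.6174 -0.0194  0.1472] 465
 tab mod45 40.26973376540893 244
 fin ang 185.39294216684817 0.0 1 [ 0.3958 -0.042   0.0209]
 foot ang nan nan 0
 pivot est [ 0.5057 -0.2186] near [ 0.5042 -0.2251  0.0667]
 lever dir 241.9842437544593 tip [ 0.4704 -0.2762  0.0685] 0.0676 61
  obj top [ 0.5828 -0.0877  0.1248] r,ang 0.0734 244.7 bgr [134. 139. 142.]
  obj top [0.5529 0.0177 0.131 ] r,ang 0.0727 147.4 bgr [36. 54. 77.]
  obj top [0.6568 0.0537 0.116 ] r,ang 0.0864 60.4 bgr [137. 146. 152.]
  return _methods._mean(a, axis=axis, dtype=dtype,
  ret = ret.dtype.type(ret / rcount)
  ret = _var(a, axis=axis, dtype=dtype, out=out, ddof=ddof,
  arrmean = um.true_divide(arrmean, div, out=arrmean,
  ret = ret.dtype.type(ret / rcount)
```

I take the white pot at top (244,172), mouth up-left, as the salt pig. The other candidates are the yellow (164,140), orange (162,193) and orange (164,297) pots. The crop confirms the white glaze and dark mouth. The jar (302,195) and jug (285,157) are clearly different things.

The front is at 186.2° and the pig at 62.7°, so I need about 123.5° counterclockwise. I'll push the tab now at 85.2°.

Emit:
step_arm(plan=[[[0,28.3,-19.9,0,0],[0,28.3,-19.9,0,0],[0,28.3,-19.9,0,0],[0,28.3,-19.9,0,0],[0,28.3,-19.9,0,0],[0,28.3,-19.9,0,0],[0,28.3,-19.9,0,0],[0,28.3,-19.9,0,0]]])

```text
clock: 0.82
ee_pos: [0.3381, -0.2986, 0.2312]
orientation: [-180.0, -0.0, 18.2]
contact_force: [-0.2, 0.2, 0.3]
grip_width: -0.002
```

Emit:
step_arm(plan=[[[0,28.3,-19.9,0,0],[0,28.3,-19.9,0,0],[0,28.3,-19.9,0,0],[0,28.3,-19.9,0,0],[0,28.3,-19.9,0,0],[0,28.3,-19.9,0,0],[0,28.3,-19.9,0,0],[0,28.3,-19.9,0,0]]])

```text
clock: 1.48
ee_pos: [0.5032, -0.0763, 0.2311]
orientation: [-180.0, 0.0, 18.3]
contact_force: [0.4, -0.7, -0.1]
grip_width: -0.0
```

Emit:
step_arm(plan=[[[0,28.3,-19.9,0,0],[0,28.3,-19.9,0,0],[0,28.3,-19.9,0,0],[0,28.3,-19.9,0,0],[0,28.3,-19.9,0,0],[0,28.3,-19.9,0,0],[0,28.3,-19.9,0,0],[0,28.3,-19.9,0,0]]])

```text
clock: 2.15
ee_pos: [0.6683, 0.1457, 0.2308]
orientation: [-180.0, 0.0, 18.3]
contact_force: [1.1, -1.0, 0.2]
grip_width: -0.001
```

Emit:
step_arm(plan=[[[0,0,0,0,6],[0,0,0,0,6],[0,0,0,0,6],[0,0,0,0,6],[0,0,0,0,6],[0,0,0,0,6.3],[0,0,0,0,0],[0,0,0,0,0]]])

```text
clock: 2.82
ee_pos: [0.676, 0.0002, 0.2308]
orientation: [-174.0, 1.5, -2.5]
contact_force: [0.2, -0.1, 0.0]
grip_width: 0.001
```

```bash
python3 - <<'E'
from h import *
o=arm.get_obs();print(o['qpos'],o['ee_pos'],o['orientation'],o['joint_velocities'])
p,d=arm.snapshot("scene");cv2.imwrite("pics/s1.png",p)
o=arm.get_obs();print(o['qpos'],o['ee_pos'],o['orientation'])
E
```

```text
[ -2.52063095  25.40716845  34.64651288 100.73990155   6.03430415
 179.94321474] [6.75979805e-01 2.31534430e-04 2.30824094e-01] [-173.96421951    1.49458691   -2.46414111] [ 2.78483741 -0.23678997 -0.07018596 -0.17875635  0.16843023 -0.10141212]
[ -2.40367555  25.39377412  34.64505014 100.73614372   6.03793052
 179.94350352] [0.67598231 0.00162915 0.23097049] [-173.96061604    1.4789243    -2.34747376]
```

View pics/s1.png

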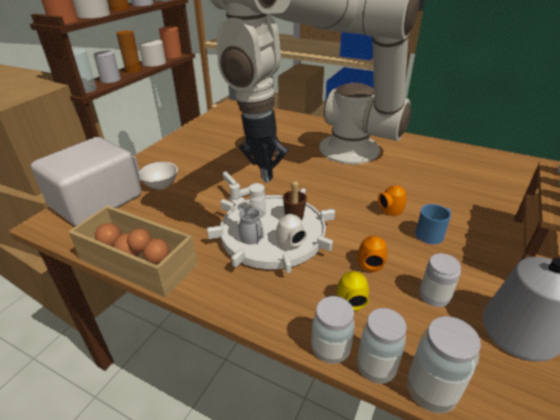

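Emit:
step_arm(plan=[[[0,0,0,0,-6],[0,0,0,0,-6],[0,0,0,0,-6]]])

```text
clock: 3.12
ee_pos: [0.676, 0.0038, 0.2313]
orientation: [-173.8, -0.5, 16.0]
contact_force: [-0.0, 1.3, -0.4]
grip_width: -0.004
```

```bash
python3 - <<'E'
from h import *
o=arm.get_obs();print(o['qpos'],o['ee_pos'],o['orientation'],o['joint_velocities'])
E
```

```text
[ -2.21720164  25.36632161  34.64669308 100.73342848   6.03935529
 161.65098353] [0.67596875 0.00383641 0.23130849] [-173.81049148   -0.51806417   16.02714886] [ 1.30593128e-01  5.61010559e-02  5.73843300e-03  3.58741675e-02
 -3.16420949e-02 -7.16703617e+01]
```

Emit:
step_arm(plan=[[[0,0,0,0,-7],[0,0,0,0,-7],[0,0,0,0,-7],[0,0,0,0,-7],[0,0,0,0,-7],[0,0,0,0,-7],[0,0,0,0,-7],[0,0,0,0,-7]]])

```text
clock: 3.78
ee_pos: [0.6759, 0.004, 0.2313]
orientation: [-177.0, -5.4, 72.0]
contact_force: [-1.4, -0.0, -0.2]
grip_width: 0.001
```

Emit:
step_arm(plan=[[[0,0,0,0,-7],[0,0,0,0,-7],[0,0,0,0,-7],[0,0,0,0,-7],[0,0,0,0,-7],[0,0,0,0,-7],[0,0,0,0,-7],[0,0,0,0,-7]]])

```text
clock: 4.45
ee_pos: [0.6759, 0.004, 0.2313]
orientation: [177.2, -5.5, 128.3]
contact_force: [-0.7, 1.0, -0.0]
grip_width: -0.001
```

Emit:
step_arm(plan=[[[0,0,0,0,-7],[0,0,0,0,-7],[0,0,0,0,-7],[0,0,0,0,-7],[0,0,0,0,-7],[0,0,0,0,-7],[0,0,0,0,-7],[0,0,0,0,-7]]])

```text
clock: 5.12
ee_pos: [0.6759, 0.004, 0.2313]
orientation: [173.8, -0.8, -175.8]
contact_force: [0.5, 0.0, 0.5]
grip_width: -0.001
```

Emit:
step_arm(plan=[[[0,0,0,0,-7],[0,0,0,0,-7],[0,0,0,0,-7],[0,0,0,0,-7],[0,0,0,0,-7],[0,0,0,0,-7],[0,0,0,0,-7],[0,0,0,0,-7]]])

```text
clock: 5.78
ee_pos: [0.676, 0.004, 0.2313]
orientation: [175.9, 4.7, -120.0]
contact_force: [1.1, -1.3, 0.3]
grip_width: 0.001
```

Emit:
step_arm(plan=[[[0,0,0,0,-7],[0,0,0,0,-7],[0,0,0,0,-7],[0,0,0,0,-7],[0,0,0,0,-7],[0,0,0,0,-7],[0,0,0,0,-7],[0,0,0,0,-7]]])

```text
clock: 6.45
ee_pos: [0.6759, 0.004, 0.2313]
orientation: [-178.4, 6.0, -63.8]
contact_force: [0.2, -0.2, 0.2]
grip_width: 0.0
```

Emit:
step_arm(plan=[[[0,0,0,0,-7],[0,0,0,0,-7],[0,0,0,0,-7],[0,0,0,0,-7],[0,0,0,0,-7],[0,0,0,0,-7],[0,0,0,0,-7],[0,0,0,0,-7]]])

```text
clock: 7.12
ee_pos: [0.676, 0.004, 0.2313]
orientation: [-174.1, 2.0, -7.8]
contact_force: [-0.5, -0.3, 0.3]
grip_width: -0.003
```

```bash
python3 - <<'E'
from h import *
o=arm.get_obs();print(o['qpos'],o['ee_pos'],o['orientation'],o['joint_velocities'])
E
```

```text
[  -2.1990121    25.36542627   34.64678504  100.73449165    6.03562924
 -174.40127567] [0.67595819 0.00403292 0.23131809] [-174.13401645    2.034036     -7.77012405] [-3.99761478e-02 -2.69020167e-02 -1.28009981e-02  5.72194615e-02
 -3.61986655e-02 -8.33345531e+01]
```

Emit:
step_arm(plan=[[[0,0,0,0,-7],[0,0,0,0,-6],[0,0,0,0,-6]]])

```text
clock: 7.37
ee_pos: [0.674, 0.0649, 0.2309]
orientation: [-176.5, 0.3, 4.0]
contact_force: [0.2, 0.0, -0.1]
grip_width: 0.003
```

```bash
python3 - <<'E'
from h import *
o=arm.get_obs();print(o['qpos'],o['ee_pos'],o['orientation'],o['joint_velocities'])
E
```

```text
[   4.05003818   24.187874     33.15249612   99.24368539    3.45468748
 -179.91686735] [0.67397334 0.06493717 0.23094192] [-176.54572032    0.28407248    3.96705558] [ 36.4555247   -6.0844863   -7.52544372  -6.99662059 -13.96586176
  -0.58547592]
```

Emit:
step_arm(plan=[[[0,0,0,0,-5],[0,0,0,0,0]]])

```text
clock: 7.53
ee_pos: [0.6704, 0.0934, 0.2315]
orientation: [-177.5, -0.0, 6.8]
contact_force: [0.5, 0.0, -1.4]
grip_width: -0.0
```

```bash
python3 - <<'E'
from h import *
o=arm.get_obs();print(o['qpos'],o['ee_pos'],o['orientation'],o['joint_velocities'])
E
```

```text
[   6.87039122   23.8255172    32.75421446   98.90538229    2.5169496
 -179.94231366] [0.67042855 0.09338554 0.23145701] [-1.77483028e+02 -2.07816680e-02  6.81276053e+00] [-3.55423529  0.27735542  0.45680675  0.49221643  0.22176473 -0.00965895]
```

Emit:
step_arm(plan=[[[0,0,0,0,-5],[0,0,0,0,-5],[0,0,0,0,-3],[0,0,0,0,0]]])

```text
clock: 7.87
ee_pos: [0.6591, 0.1517, 0.2313]
orientation: [179.9, -0.3, 13.0]
contact_force: [0.6, -0.4, 0.6]
grip_width: -0.002
```

```bash
python3 - <<'E'
from h import *
o=arm.get_obs();print(o['qpos'],o['ee_pos'],o['orientation'],o['joint_velocities'])
E
```

```text
[ 1.30175056e+01  2.33923619e+01  3.21854964e+01  9.84827555e+01
 -1.29746277e-01 -1.79944166e+02] [0.65906521 0.1517069  0.23126131] [179.87055625  -0.31050523  12.96167112] [-3.02068863  0.11814607  0.2417911   0.06756641  0.08981554 -0.06446732]
```

Emit:
step_arm(plan=[[[0,0,0,0,7],[0,0,0,0,7],[0,0,0,0,7],[0,0,0,0,7],[0,0,0,0,7],[0,0,0,0,7],[0,0,0,0,7],[0,0,0,0,7]]])

```text
clock: 8.53
ee_pos: [0.6601, 0.1476, 0.2312]
orientation: [-179.8, -0.3, -43.7]
contact_force: [-1.5, -0.6, -0.9]
grip_width: -0.001
```

Emit:
step_arm(plan=[[[0,0,0,0,7],[0,0,0,0,7],[0,0,0,0,7],[0,0,0,0,7],[0,0,0,0,7],[0,0,0,0,7],[0,0,0,0,7],[0,0,0,0,7]]])

```text
clock: 9.2
ee_pos: [0.6601, 0.1476, 0.2312]
orientation: [-179.7, -0.0, -99.7]
contact_force: [0.4, -0.3, 0.0]
grip_width: 0.001
```

Emit:
step_arm(plan=[[[0,0,0,0,7],[0,0,0,0,7],[0,0,0,0,7],[0,0,0,0,7],[0,0,0,0,7],[0,0,0,0,7],[0,0,0,0,7],[0,0,0,0,7]]])

```text
clock: 9.87
ee_pos: [0.66, 0.1476, 0.2313]
orientation: [-179.8, 0.3, -155.7]
contact_force: [1.1, 0.5, 0.4]
grip_width: -0.002
```

Emit:
step_arm(plan=[[[0,0,0,0,7],[0,0,0,0,7],[0,0,0,0,7],[0,0,0,0,7],[0,0,0,0,7],[0,0,0,0,7],[0,0,0,0,1],[0,0,0,0,0]]])

```text
clock: 10.53
ee_pos: [0.6601, 0.1476, 0.2312]
orientation: [180.0, 0.3, 161.7]
contact_force: [0.7, 0.8, -0.2]
grip_width: 0.0
```

```bash
python3 - <<'E'
from h import *
from scipy.spatial.transform import Rotation as R
o=arm.get_obs();print(o['qpos'],o['ee_pos'],o['orientation'])
M=R.from_euler('xyz',o['orientation'],degrees=True).as_matrix()
t=np.array([.6143+.174*np.cos(np.radians(72)),-.0213+.174*np.sin(np.radians(72)),.2])
print(t,(M.T@(t-o['ee_pos'])*1000).round(1))
E
```

```text
[12.65914178 23.40620459 32.20047656 98.48799649 -0.13451005 30.93019599] [0.66006503 0.14757181 0.23123096] [179.95795665   0.33185815 161.72846452]
[0.66806896 0.14418383 0.2       ] [-8.5 -0.7 31.3]
```

Emit:
step_arm(plan=[[[0,-8.5,-0.7,0,0],[0,0,0,35,0],[0,0,0,35,0],[0,0,0,35,0],[0,0,0,35,0],[0,0,0,30,0],[0,0,0,18,0],[0,0,0,0,0]]])

```text
clock: 11.2
ee_pos: [0.6664, 0.1434, 0.038]
orientation: [-179.8, -0.0, 161.8]
contact_force: [-0.5, -0.4, -0.7]
grip_width: -0.001
```

```bash
python3 - <<'E'
from h import *
o=arm.get_obs();print(o['qpos'],o['ee_pos'],o['orientation'])
p,d=arm.snapshot("scene");cv2.imwrite("pics/s2.png",cv2.resize(p[130:310,160:400],None,fx=3.3,fy=3.3))
E
```

```text
[12.20145641 23.61789282 11.0544951  77.55552018 -0.1334004  30.38670163] [0.66638831 0.14341709 0.03799951] [-1.79824772e+02 -3.51040060e-02  1.61814840e+02]
```

View pics/s2.png

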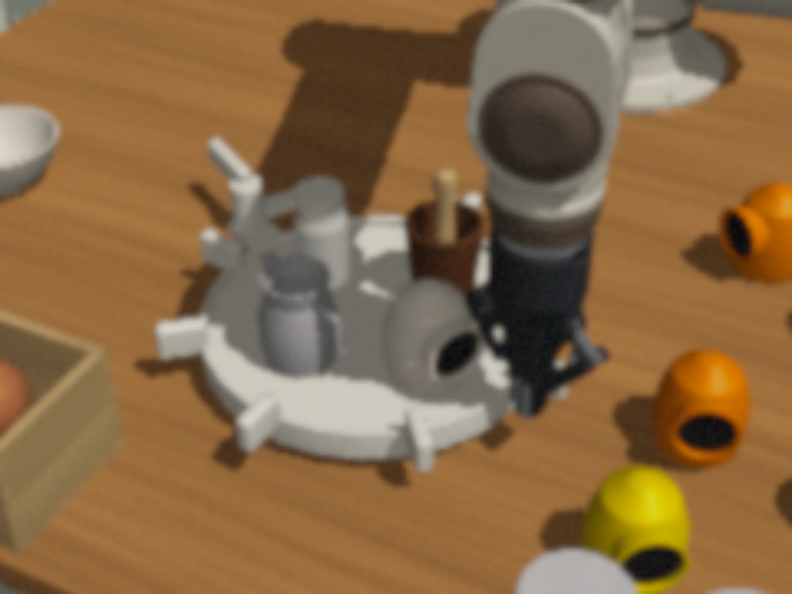

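Emit:
step_arm(plan=[[[0,10.5,-0.3,0,-3.5],[0,10.5,-0.3,0,-3.5],[0,10.5,-0.3,0,-3.5],[0,10.5,-0.3,0,-3.5]]])

```text
clock: 11.58
ee_pos: [0.629, 0.1527, 0.0458]
orientation: [180.0, 0.5, 175.9]
contact_force: [0.9, -0.4, -0.4]
grip_width: -0.001
```

```bash
python3 - <<'E'
from h import *
o=arm.get_obs();e=o['ee_pos'];print(e,o['orientation'],np.hypot(e[0]-.6143,e[1]+.0213),np.degrees(np.arctan2(e[1]+.0213,e[0]-.6143)))
p,d=arm.snapshot("top");cv2.imwrite("pics/t3.png",cv2.resize(p[90:290,150:400],None,fx=3,fy=3))
E
```

```text
[0.62895328 0.15274817 0.04581373] [179.98512154   0.54770093 175.90664811] 0.17466392238744963 85.1875623006567
```

View pics/t3.png

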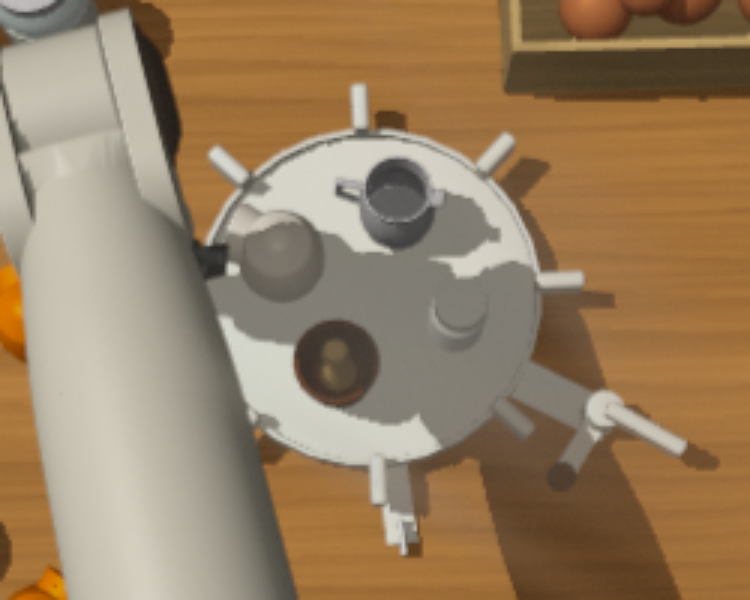

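Emit:
step_arm(plan=[[[0,10.5,0.2,0,-3.5],[0,10.5,0.2,0,-3.5],[0,10.5,0.2,0,-3.5],[0,10.5,0.0,0,-3.5],[0,10.5,-0.3,0,-3.5],[0,10.6,-0.3,0,-3.5],[0,10.7,-0.3,0,-3.5],[0,10.8,-0.3,0,-3.5]]])

```text
clock: 12.3
ee_pos: [0.5464, 0.1407, 0.0452]
orientation: [-179.8, 0.5, -156.2]
contact_force: [0.6, 0.2, 1.2]
grip_width: -0.0
```

```bash
python3 - <<'E'
from h import *
o=arm.get_obs();e=o['ee_pos'];print(e,o['orientation'],np.hypot(e[0]-.6143,e[1]+.0213),np.degrees(np.arctan2(e[1]+.0213,e[0]-.6143)),o['qpos'])
E
```

```text
[0.54642318 0.14069938 0.04515376] [-179.78751625    0.49864177 -156.19390448] 0.17564470258253995 112.73340588771026 [14.50472042  6.90055073 -8.460707   74.11231444 -0.12909695 -9.30104354]
```

Emit:
step_arm(plan=[[[0,10.7,-0.2,0.3,-3.5],[0,10.7,-0.2,0.3,-3.5],[0,10.7,-0.2,0.3,-3.5],[0,10.7,-0.2,0.3,-3.5],[0,10.7,-0.2,0.3,-3.5],[0,10.7,-0.2,0.3,-3.5],[0,10.7,-0.2,0.3,-3.5],[0,10.7,-0.2,0.3,-3.5]]])

```text
clock: 12.97
ee_pos: [0.4788, 0.0894, 0.0424]
orientation: [-179.6, 0.3, -128.2]
contact_force: [0.6, 0.1, 0.6]
grip_width: -0.004
```

```bash
python3 - <<'E'
from h import *
o=arm.get_obs();e=o['ee_pos'];print(e,o['orientation'],np.hypot(e[0]-.6143,e[1]+.0213),np.degrees(np.arctan2(e[1]+.0213,e[0]-.6143)),o['qpos'])
p,d=arm.snapshot("scene");cv2.imwrite("pics/s4.png",cv2.resize(p[130:310,160:400],None,fx=3.3,fy=3.3))
p,d=arm.snapshot("top");cv2.imwrite("pics/t4.png",cv2.resize(p[90:290,150:400],None,fx=3,fy=3))
E
```

```text
[0.47879169 0.08942517 0.04244017] [-179.56071252    0.33520853 -128.19180107] 0.1749930449825687 140.74740605110824 [ 10.64379307  -3.51967678 -19.43948915  73.5386886   -0.11006911
 -41.16364095]
```

View pics/s4.png

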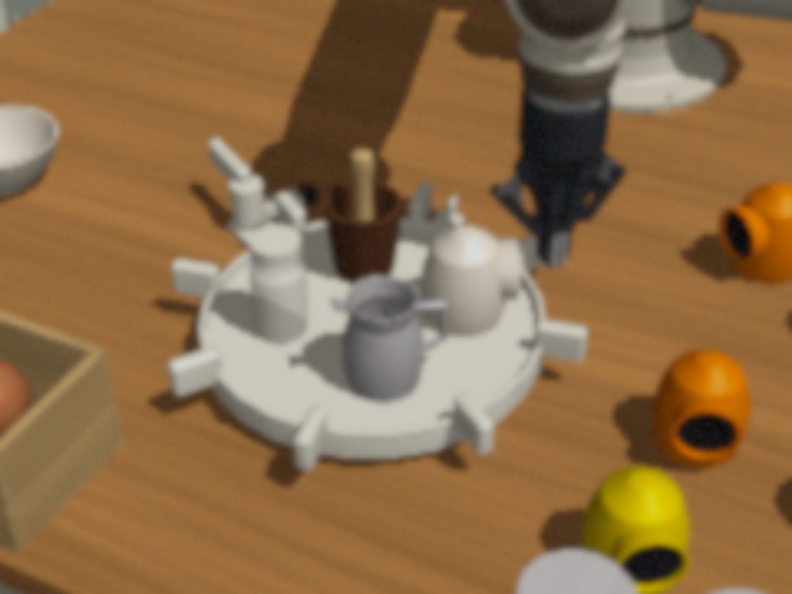

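View pics/t4.png

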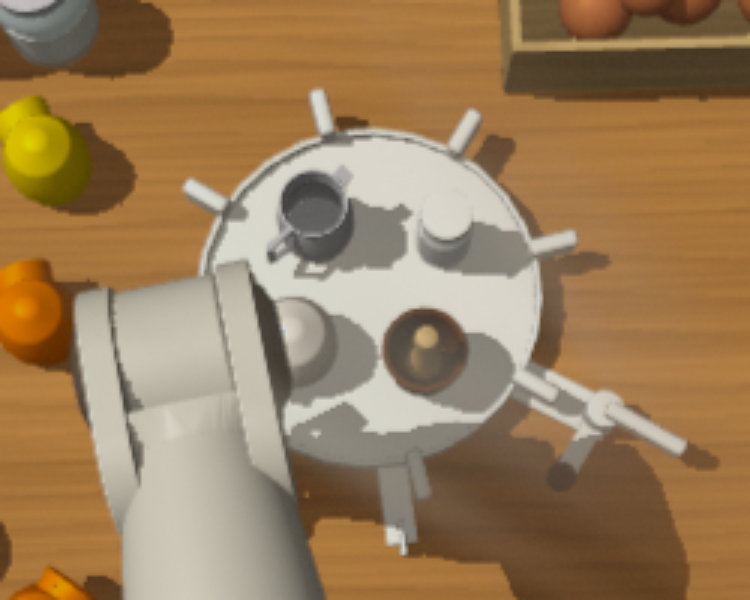

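Emit:
step_arm(plan=[[[0,10.7,-0.2,0.1,-3.5],[0,10.7,-0.2,0.1,-3.5],[0,10.7,-0.2,0.1,-3.5],[0,10.7,-0.2,0.1,-3.5],[0,10.7,-0.2,0.1,-3.5],[0,10.7,-0.2,0.1,-3.5],[0,10.7,-0.2,0.1,-3.5],[0,10.7,-0.2,0.1,-3.5]]])

```text
clock: 13.73
ee_pos: [0.4427, 0.0125, 0.0405]
orientation: [-179.5, 0.0, -100.3]
contact_force: [0.1, 2.2, 0.2]
grip_width: -0.003
```

Emit:
step_arm(plan=[[[0,10.7,-0.2,0,-3.5],[0,10.7,-0.2,0,-3.5],[0,10.7,-0.2,0,-3.5],[0,10.7,-0.2,0,-3.5],[0,10.7,-0.2,0,-3.5],[0,10.7,-0.2,0,-3.5],[0,6.0,-0.1,0,-2],[0,0,0,0,0]]])

```text
clock: 14.4
ee_pos: [0.4435, -0.058, 0.0403]
orientation: [-179.6, -0.2, -77.5]
contact_force: [-0.9, 1.0, 0.2]
grip_width: 0.0
```

```bash
python3 - <<'E'
from m2 import *
o=arm.get_obs();e=o['ee_pos'];print(e,o['orientation'],np.hypot(e[0]-.6143,e[1]+.0213),np.degrees(np.arctan2(e[1]+.0213,e[0]-.6143))%360,o['qpos'])
for n in ("scene","top"):
    p,d=arm.snapshot(n);cv2.imwrite(f"pics/{n}5.png",p);np.save(f"pics/{n}5.npy",d)
p,d=arm.snapshot("wrist");cv2.imwrite(f"pics/wrist5.png",p)
cv2.imwrite("pics/t5.png",cv2.resize(cv2.imread("pics/top5.png")[90:290,150:400],None,fx=3,fy=3))
measure("5")
E
```

```text
[ 0.44351328 -0.0579786   0.04033475] [-179.58381048   -0.18162513  -77.48061076] 0.17468091436532465 192.12087896015623 [-7.42949451e+00 -8.95312326e+00 -2.46222806e+01  7.38776588e+01
 -2.87273786e-02 -1.09949657e+02]
top disc [ 0.6146 -0.0216  0.1463] 557
 tab mod45 18.074981291329784 364
 fin ang nan nan 0 [nan nan nan]
 foot ang 165.7841369613679 0.5949033214096318 2
 pivot est [ 0.5057 -0.2186] near [ 0.5008 -0.2272  0.0682]
 lever dir 238.55825839173355 tip [ 0.4676 -0.2812  0.0656] 0.0733 162
  obj top [ 0.6935 -0.0281  0.1277] r,ang 0.0797 355.2 bgr [167. 177. 180.]
  obj top [0.6313 0.0546 0.1176] r,ang 0.0779 77.3 bgr [115. 118. 121.]
  obj top [ 0.6081 -0.0985  0.1076] r,ang 0.0774 265.6 bgr [42. 56. 78.]
  obj top [ 0.6022 -0.097   0.1214] r,ang 0.0766 261.0 bgr [ 54.  81. 100.]
  obj top [0.5472 0.0079 0.1042] r,ang 0.073 156.4 bgr [154. 167. 175.]
scene disc [ 0.6172 -0.0193  0.1472] 444
 tab mod45 17.91723906638272 267
 fin ang nan nan 0 [nan nan nan]
 foot ang nan nan 0
 pivot est [ 0.5057 -0.2186] near [ 0.5035 -0.2258  0.0661]
 lever dir 241.65552115839188 tip [ 0.4693 -0.277   0.0677] 0.0689 60
  obj top [ 0.4955 -0.0433  0.1346] r,ang 0.1206 190.5 bgr [49. 50. 52.]
  obj top [0.5854 0.0235 0.1149] r,ang 0.0533 122.6 bgr [138. 145. 149.]
  obj top [ 0.6818 -0.038   0.1259] r,ang 0.0697 346.2 bgr [100. 113. 125.]
  return _methods._mean(a, axis=axis, dtype=dtype,
  ret = ret.dtype.type(ret / rcount)
  ret = _var(a, axis=axis, dtype=dtype, out=out, ddof=ddof,
  arrmean = um.true_divide(arrmean, div, out=arrmean,
  ret = ret.dtype.type(ret / rcount)
m2.py:11: RuntimeWarning: Mean of empty slice.
  k=(z>.015)&(z<.03)&(r>.192)&(r<.23)&(a>165)&(a<205); print(" fin ang",np.median(a[k]),a[k].std(),k.sum(),X[k].mean(0).round(4))
  ret = um.true_divide(
```

View pics/t5.png

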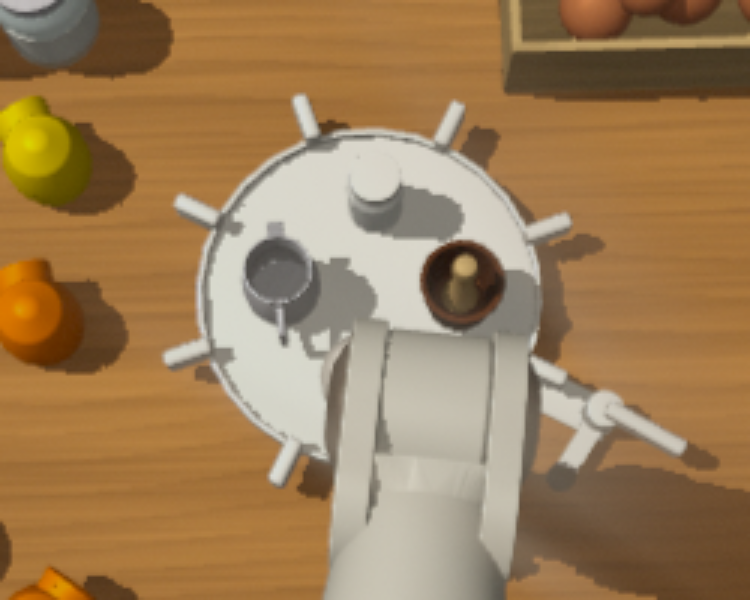

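Emit:
step_arm(plan=[[[0,6.7,-0.1,0,-2.2],[0,6.7,-0.1,0,-2.2],[0,6.7,-0.1,0,-2.2],[0,6.7,-0.1,0,-2.2],[0,3.7,-0.1,0,-1.2],[0,2.1,0,0,-0.7],[0,0,0,0,0],[0,0,0,0,0]]])

```text
clock: 15.22
ee_pos: [0.4523, -0.0879, 0.0393]
orientation: [-179.7, -0.2, -66.8]
contact_force: [0.5, 1.0, -1.2]
grip_width: 0.0
```

```bash
python3 -W ignore - <<'E'
from m2 import *
o=arm.get_obs();e=o['ee_pos'];print(e,o['orientation'],np.hypot(e[0]-.6143,e[1]+.0213),np.degrees(np.arctan2(e[1]+.0213,e[0]-.6143))%360,o['qpos'])
for n in ("scene","top"):
    p,d=arm.snapshot(n);cv2.imwrite(f"pics/{n}6.png",p);np.save(f"pics/{n}6.npy",d)
measure("6",("top",))
E
```

```text
[ 0.45229589 -0.08790049  0.0393173 ] [-179.70498893   -0.20260096  -66.75917884] 0.17515980169031423 202.34774418320438 [-1.09970005e+01 -6.91058779e+00 -2.29263569e+01  7.36263538e+01
 -1.50842503e-03 -1.24238348e+02]
top disc [ 0.6149 -0.0214  0.1463] 566
 tab mod45 27.856412903429607 312
 fin ang nan nan 0 [nan nan nan]
 foot ang 169.19129131197062 3.5203448629139653 15
 pivot est [ 0.5057 -0.2186] near [ 0.5007 -0.2267  0.0683]
 lever dir 238.36373713695514 tip [ 0.4672 -0.2806  0.0686] 0.073 168
  obj top [ 0.6942 -0.0148  0.1277] r,ang 0.0804 4.7 bgr [167. 177. 179.]
  obj top [ 0.6218 -0.1001  0.1075] r,ang 0.0791 275.6 bgr [41. 55. 78.]
  obj top [0.6178 0.0554 0.1171] r,ang 0.0769 87.2 bgr [113. 116. 119.]
  obj top [ 0.6141 -0.0979  0.1285] r,ang 0.0765 270.0 bgr [51. 80. 99.]
  obj top [ 0.5356 -0.0226  0.1194] r,ang 0.0785 180.9 bgr [174. 187. 193.]
```

Emit:
step_arm(plan=[[[0,2.2,0,0,-0.7],[0,0,0,0,0],[0,-2,0,0,0],[0,-3,20,0,0],[0,0,35,-10,0],[0,0,35,-20,0],[0,0,0,-20,0],[0,0,0,0,0]]])

```text
clock: 15.98
ee_pos: [0.3689, -0.1232, 0.0924]
orientation: [-179.5, -0.4, -66.1]
contact_force: [0.6, -0.2, 0.5]
grip_width: 0.0
```

```bash
python3 -W ignore - <<'E'
from m2 import *
o=arm.get_obs();e=o['ee_pos'];print(e,o['orientation'],o['qpos'])
for n in ("scene","top"):
    p,d=arm.snapshot(n);cv2.imwrite(f"pics/{n}7.png",p);np.save(f"pics/{n}7.npy",d)
measure("7",("top",))
cv2.imwrite("pics/t7.png",cv2.resize(cv2.imread("pics/top7.png")[90:290,150:400],None,fx=3,fy=3))
E
```

```text
[ 0.36890606 -0.12318127  0.09239118] [-179.48748451   -0.41853147  -66.12636619] [-1.84911332e+01 -1.87178870e+01 -2.66918290e+01  8.13653532e+01
  3.61278579e-02 -1.32366431e+02]
top disc [ 0.6147 -0.0216  0.1461] 727
 tab mod45 28.553691573981368 387
 fin ang 186.16327821838067 0.38274006871884425 23 [ 0.4057 -0.044   0.0232]
 foot ang 184.99399650417033 6.66667578331845 113
 pivot est [ 0.5057 -0.2186] near [ 0.5008 -0.2266  0.0685]
 lever dir 238.2773890181476 tip [ 0.4673 -0.2807  0.0679] 0.0731 169
  obj top [ 0.6943 -0.0135  0.1276] r,ang 0.0806 5.6 bgr [165. 175. 177.]
  obj top [ 0.6207 -0.0992  0.1078] r,ang 0.0781 274.8 bgr [39. 53. 75.]
  obj top [0.6172 0.0555 0.1178] r,ang 0.077 87.7 bgr [112. 116. 119.]
  obj top [ 0.6161 -0.0972  0.1232] r,ang 0.0759 271.5 bgr [51. 79. 98.]
  obj top [ 0.5351 -0.0304  0.1193] r,ang 0.0796 186.5 bgr [156. 169. 175.]
```

View pics/t7.png

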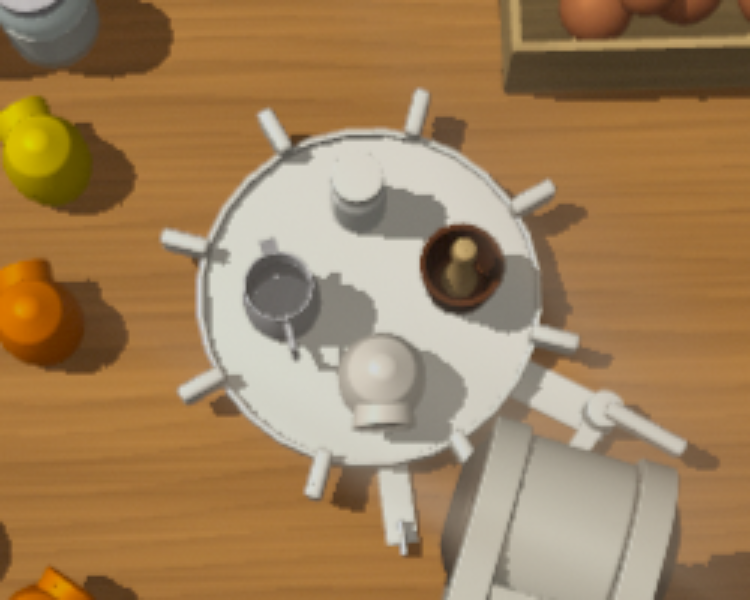

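Emit:
step_arm(plan=[[[0,0,0,-30,0],[0,28.8,-8.6,0,0],[0,28.8,-8.6,0,0],[0,28.8,-8.6,0,0],[0,28.8,-8.6,0,0],[0,28.8,-8.6,0,0],[0,28.8,-8.6,0,0],[0,28.6,-8.4,0,0]]])

```text
clock: 16.75
ee_pos: [0.5061, -0.2824, 0.1178]
orientation: [-179.8, -0.1, -66.0]
contact_force: [0.0, 0.5, 0.7]
grip_width: 0.002
```

Emit:
step_arm(plan=[[[0,0,0,0,7],[0,0,0,0,7],[0,0,0,0,7],[0,0,0,0,7],[0,0,0,0,7],[0,0,0,0,7],[0,0,0,0,7],[0,0,0,0,6.6]]])

```text
clock: 17.42
ee_pos: [0.5052, -0.2812, 0.118]
orientation: [-179.8, 0.1, -121.9]
contact_force: [-0.2, -0.4, -0.6]
grip_width: 0.002
```

```bash
python3 -W ignore - <<'E'
from m2 import *
from scipy.spatial.transform import Rotation as R
o=arm.get_obs();e=o['ee_pos'];print(e,o['orientation'],o['qpos'])
M=R.from_euler('xyz',o['orientation'],degrees=True).as_matrix()
print((M.T@(np.array([.5053,-.283,.05])-e)*1000).round(1))
p,d=arm.snapshot("wrist");cv2.imwrite("pics/w8.png",p)
p,d=arm.snapshot("scene");cv2.imwrite("pics/s8.png",cv2.resize(p[130:310,160:400],None,fx=3.3,fy=3.3))
E
```

```text
[ 0.50522013 -0.28115036  0.11799062] [-1.79799178e+02  1.14826989e-01 -1.21913981e+02] [-29.14729298   7.85088591   0.68757972  82.63056261   0.10499894
 -87.23292213]
[ 1.7 -0.8 68. ]
```

View pics/s8.png

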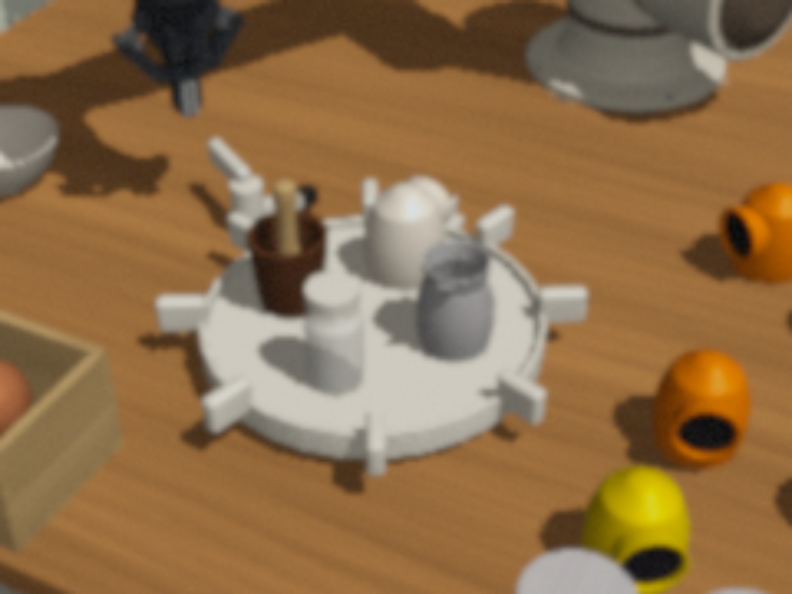

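View pics/w8.png

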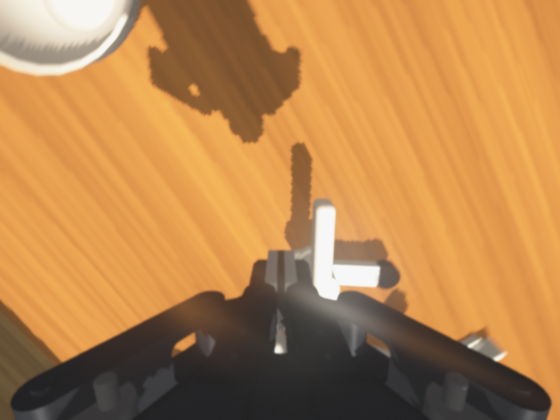

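Emit:
step_arm(plan=[[[0,1.7,-0.8,25,0],[0,0,0,25,0],[0,0,0,18,0],[0,0,0,0,0],[0,0,5,0,0],[0,0,5,0,0],[0,0,0,0,0]]])

```text
clock: 18.1
ee_pos: [0.4966, -0.2783, 0.0531]
orientation: [-179.6, 0.1, -121.5]
contact_force: [-0.3, -0.2, -0.3]
grip_width: 0.004
```

Emit:
step_arm(plan=[[[0,1.7,4.9,0,5],[0,1.7,4.9,0,5],[0,1.7,4.9,0,5],[0,1.7,4.9,0,5],[0,0,0,0,0]]])

```text
clock: 18.52
ee_pos: [0.4774, -0.2715, 0.0531]
orientation: [-179.6, 0.3, -141.8]
contact_force: [0.5, 0.6, 0.4]
grip_width: 0.003
```

```bash
python3 -W ignore - <<'E'
from m2 import *
o=arm.get_obs();e=o['ee_pos'];print(e,o['orientation'],o['qpos'])
p,d=arm.snapshot("wrist");cv2.imwrite("pics/w9.png",p)
E
```

```text
[ 0.47736116 -0.27148756  0.05307423] [-179.62576637    0.26733783 -141.78377099] [-29.68347705   4.74479936  -9.90681114  74.90107145   0.10689297
 -67.89841572]
```

View pics/w9.png

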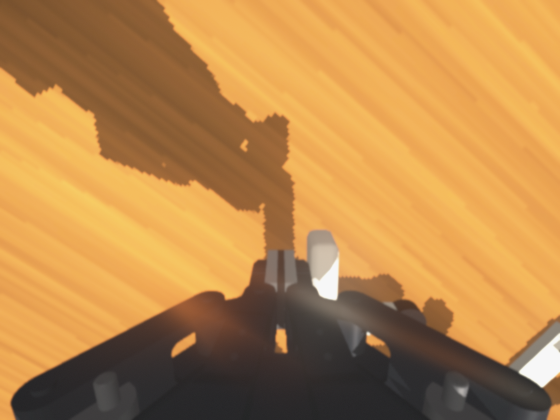

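Emit:
step_arm(plan=[[[0,1.7,4.9,0,5],[0,1.7,4.9,0,5],[0,1.7,4.9,0,5],[0,1.7,4.9,0,5],[0,1.7,4.9,0,5],[0,1.7,4.9,0,5],[0,1.7,4.9,0,5],[0,0,0,0,0]]])

```text
clock: 19.23
ee_pos: [0.4534, -0.2449, 0.0522]
orientation: [-179.9, 0.4, -176.6]
contact_force: [0.5, -0.6, 1.0]
grip_width: 0.001
```

```bash
python3 -W ignore - <<'E'
from m2 import *
o=arm.get_obs();e=o['ee_pos'];print(e,o['orientation'],o['qpos'])
p,d=arm.snapshot("wrist");cv2.imwrite("pics/w10.png",p)
C=np.array([.5057,-.2186]);a=np.radians(o['orientation'][2]);q=e[:2]-C
print("in tool frame rel pivot",q@[np.cos(a),np.sin(a)],q@[np.sin(a),-np.cos(a)])
E
```

```text
[ 0.45335395 -0.2449027   0.05217126] [-179.87683921    0.38578197 -176.61311354] [-28.43262273   0.23403798 -14.6795869   74.69363478   0.09874844
 -31.81875611]
in tool frame rel pivot 0.053808524807828224 -0.0231642597786295
```

View pics/w10.png

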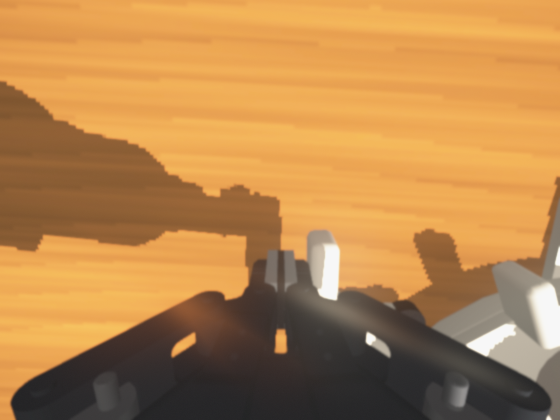

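Emit:
step_arm(plan=[[[0,1.7,4.9,0,5],[0,1.7,4.9,0,5],[0,1.7,4.9,0,5],[0,1.7,4.9,0,5],[0,1.7,4.9,0,5],[0,1.7,4.9,0,5],[0,0,0,0,0],[0,0,0,0,0]]])

```text
clock: 19.95
ee_pos: [0.4482, -0.2149, 0.0515]
orientation: [179.9, 0.4, 153.8]
contact_force: [0.5, -0.2, -0.5]
grip_width: -0.005
```

```bash
cat > lk.py <<'E'
from m2 import *
import sys
t=sys.argv[1]
o=arm.get_obs();e=o['ee_pos'];print(e,o['orientation'],o['qpos'],o['contact_force'])
C=np.array([.5057,-.2186]);a=np.radians(o['orientation'][2]);q=e[:2]-C
print("in tool frame rel pivot",q@[np.cos(a),np.sin(a)],q@[np.sin(a),-np.cos(a)])
for n in ("scene","top","wrist"):
    p,d=arm.snapshot(n);cv2.imwrite(f"pics/{n}{t}.png",p);np.save(f"pics/{n}{t}.npy",d)
measure(t,("top",))
cv2.imwrite(f"pics/s{t}.png",cv2.resize(cv2.imread(f"pics/scene{t}.png")[130:310,160:400],None,fx=3.3,fy=3.3))
cv2.imwrite(f"pics/t{t}.png",cv2.resize(cv2.imread(f"pics/top{t}.png")[90:290,150:400],None,fx=3,fy=3))
E
python3 -W ignore lk.py 11
```

```text
[ 0.44815933 -0.21486916  0.05153536] [179.89812314   0.36130555 153.77010367] [-25.67170052  -2.21826551 -17.16814647  74.68783814   0.09835214
   0.55818553] [ 0.47645927 -0.17121317 -0.50706937]
in tool frame rel pivot 0.053264517093033814 -0.02208481046363909
top disc [ 0.6146 -0.0214  0.1462] 723
 tab mod45 32.26074372556266 423
 fin ang 186.16564148840772 0.6342138023614413 23 [ 0.4056 -0.0443  0.0227]
 foot ang 185.15654144073983 7.999733864479572 126
 pivot est [ 0.5057 -0.2186] near [nan nan nan]
 lever dir 148.293786115756 tip [ 0.4452 -0.1823  0.0655] 0.0706 6
  obj top [ 0.6918 -0.0091  0.1281] r,ang 0.0787 9.0 bgr [164. 174. 177.]
  obj top [ 0.6286 -0.0975  0.1075] r,ang 0.0775 280.8 bgr [38. 52. 73.]
  obj top [0.6128 0.0563 0.1175] r,ang 0.0777 91.0 bgr [112. 115. 119.]
  obj top [ 0.6207 -0.0959  0.1262] r,ang 0.0748 275.1 bgr [50. 78. 96.]
  obj top [ 0.5354 -0.0343  0.1193] r,ang 0.0797 189.3 bgr [156. 169. 176.]
```

View pics/wrist11.png

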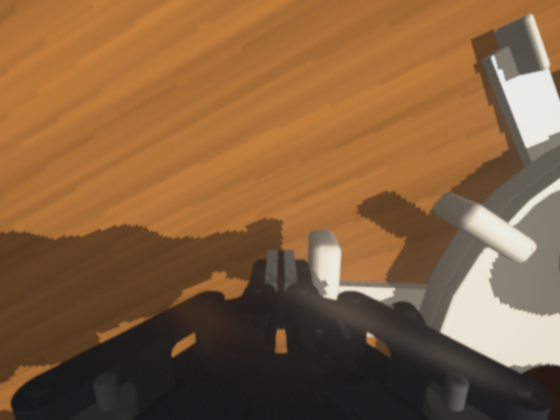

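View pics/s11.png

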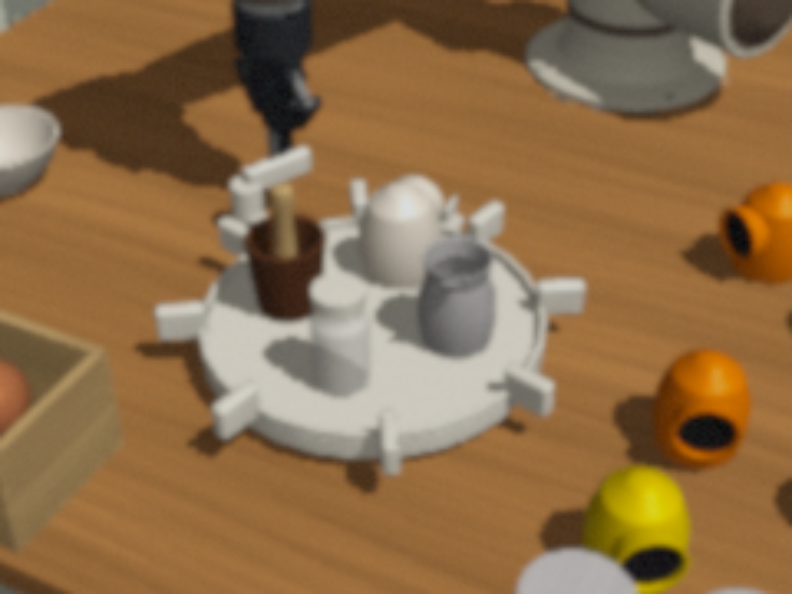

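Emit:
step_arm(plan=[[[0,1,2.9,0,3],[0,0,0,0,0],[0,0,0,0,0]]])

```text
clock: 20.35
ee_pos: [0.4482, -0.2118, 0.0513]
orientation: [179.9, 0.3, 150.6]
contact_force: [1.3, -0.5, 0.0]
grip_width: -0.002
```

Emit:
step_arm(plan=[[[0,0.5,1.5,0,1.5],[0,0,0,0,0],[0,0,0,0,0]]])

```text
clock: 20.6
ee_pos: [0.4483, -0.2109, 0.0513]
orientation: [180.0, 0.3, 149.0]
contact_force: [-2.4, -4.5, -0.6]
grip_width: 0.004
```

```bash
python3 -W ignore lk.py 12
```

```text
[ 0.44826313 -0.21087654  0.05127759] [179.96455054   0.33677413 149.00537063] [-2.51944225e+01 -2.40976574e+00 -1.73820437e+01  7.46890896e+01
  1.23381933e-03  5.80010632e+00] [-2.44813412 -4.45061203 -0.5857138 ]
in tool frame rel pivot 0.053213032104077664 -0.022956888317547507
top disc [ 0.6146 -0.0214  0.1462] 706
 tab mod45 33.72518378719549 423
 fin ang 186.13280985479724 0.5869812851039409 24 [ 0.4063 -0.0436  0.0234]
 foot ang 185.9952846925412 7.36795459635191 92
 pivot est [ 0.5057 -0.2186] near [nan nan nan]
 lever dir 144.97201835619185 tip [ 0.4481 -0.1778  0.0626] 0.0705 2
  obj top [ 0.692  -0.0077  0.1279] r,ang 0.0791 10.0 bgr [165. 174. 177.]
  obj top [ 0.6291 -0.0992  0.1072] r,ang 0.0792 280.9 bgr [40. 54. 75.]
  obj top [0.6121 0.0536 0.1172] r,ang 0.075 91.5 bgr [111. 115. 118.]
  obj top [ 0.6223 -0.0959  0.1261] r,ang 0.075 276.3 bgr [50. 77. 95.]
  obj top [ 0.5356 -0.0376  0.1187] r,ang 0.0801 191.6 bgr [157. 169. 176.]
```

View pics/wrist12.png

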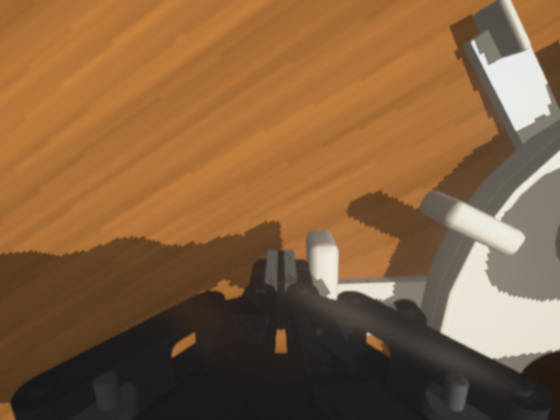

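Emit:
step_arm(plan=[[[0,0.2,1,0,0],[0,0,0,0,0],[0,0,0,0,0]]])

```text
clock: 21.0
ee_pos: [0.4483, -0.2106, 0.0513]
orientation: [-179.9, 0.3, 149.0]
contact_force: [-3.3, -10.2, -0.4]
grip_width: -0.001
```

Emit:
step_arm(plan=[[[0,0,-3,0,0],[0,0,-10,0,0],[0,0,-15,0,0],[0,0,0,-35,0],[0,0,0,-35,0],[0,0,0,-35,0],[0,0,-30,-20,0],[0,0,0,0,0]]])

```text
clock: 21.67
ee_pos: [0.4181, -0.2618, 0.1812]
orientation: [179.9, 0.7, 148.9]
contact_force: [0.7, 0.1, -0.1]
grip_width: 0.004
```

Emit:
step_arm(plan=[[[0,0,-35,0,0],[0,0,-35,0,0],[0,0,-35,0,0],[0,0,-35,0,0],[0,0,-30,0,0],[0,0,0,0,0]]])

```text
clock: 22.17
ee_pos: [0.3276, -0.4077, 0.1747]
orientation: [179.9, 0.3, 148.7]
contact_force: [-0.3, -0.2, -1.1]
grip_width: 0.002
```

```bash
python3 -W ignore lk.py 13; python3 -W ignore -c "
from m2 import *
measure('13',('scene',))"
```

```text
[ 0.32756578 -0.40766605  0.17473824] [179.90154892   0.27592499 148.73275228] [-51.31955987   0.24145132  -1.10083366  88.43227291   0.18709135
 -20.05218114] [-0.26411455 -0.23513273 -1.05562475]
in tool frame rel pivot 0.05413017003806088 -0.2540623829233544
top disc [ 0.6146 -0.0214  0.1462] 706
 tab mod45 33.61233974513343 430
 fin ang 186.1668292157337 0.43677551963377537 23 [ 0.4063 -0.0441  0.0237]
 foot ang 184.81496381381962 6.840062572458267 95
 pivot est [ 0.5057 -0.2186] near [ 0.4976 -0.2132  0.0688]
 lever dir 149.97151235437408 tip [ 0.4444 -0.1789  0.073 ] 0.073 157
  obj top [ 0.692  -0.0072  0.1278] r,ang 0.0791 10.4 bgr [165. 175. 177.]
  obj top [ 0.6307 -0.0964  0.1077] r,ang 0.0769 282.5 bgr [40. 54. 76.]
  obj top [0.6106 0.0546 0.1172] r,ang 0.0761 92.7 bgr [112. 116. 119.]
  obj top [ 0.6224 -0.0946  0.128 ] r,ang 0.0737 276.5 bgr [50. 78. 97.]
  obj top [ 0.5365 -0.0368  0.1191] r,ang 0.0791 191.2 bgr [157. 170. 177.]
scene disc [ 0.6167 -0.0197  0.1475] 435
 tab mod45 33.53559528827306 257
 fin ang 185.31160181165617 0.4553069878883408 14 [ 0.4103 -0.0407  0.0201]
 foot ang 184.9130185506195 1.9628414508418748 27
 pivot est [ 0.5057 -0.2186] near [ 0.5006 -0.2098  0.066 ]
 lever dir 143.7495593952584 tip [ 0.4413 -0.1855  0.0653] 0.0724 73
  obj top [0.5748 0.0118 0.1151] r,ang 0.0514 139.8 bgr [139. 146. 150.]
  obj top [ 0.6854 -0.02    0.1262] r,ang 0.0713 1.1 bgr [ 96. 110. 123.]
```

View pics/t13.png

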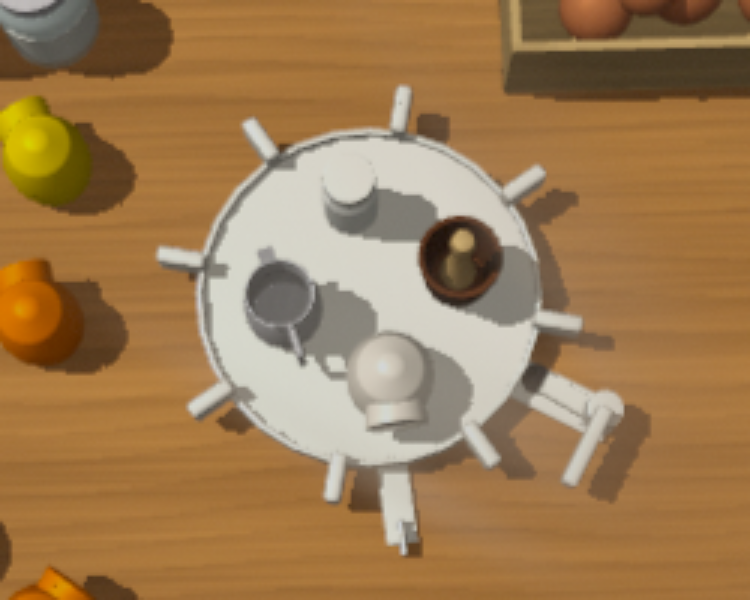

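View pics/s13.png

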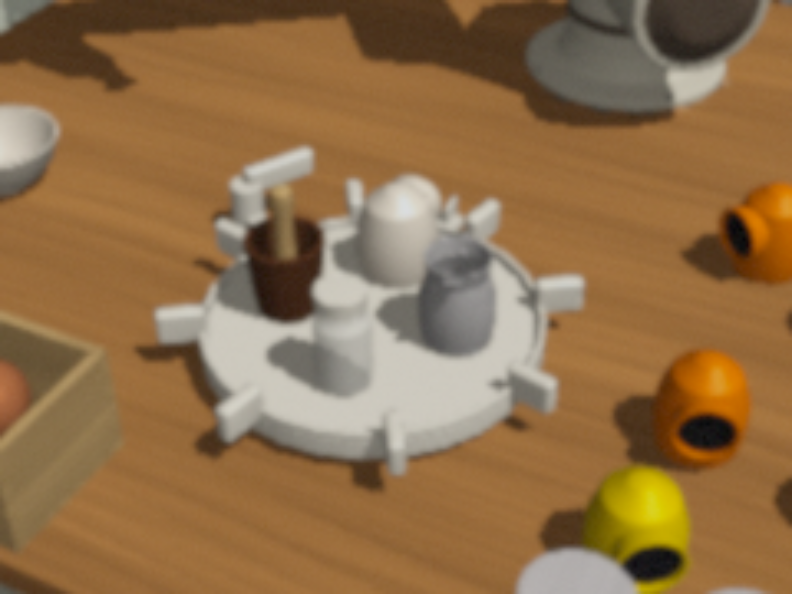

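The lever turned 88.3° and came up hard against its stop at 10 N. The pig is 5° (about 7 mm) off the mark's line, which is inside the 14 mm limit. The arm is clear, so I'm handing in.

```bash
python3 -c "
from bench import arm
print(arm.hand_in()); print(arm.get_obs()['clock'])"
```

```text
the job is handed in; nothing more can be done
None
the job is handed in; nothing more can be done
```

I turned the turntable about 123° counterclockwise by pushing one rim tab, so the salt pig stood at the front. It measured 186.5° against the mark's 186.2°, with the lock still open. I then pushed the lock lever clockwise to its stop and backed the arm clear. The job was handed in at about 22 s, well under the 72 s limit.

**Last checks**
- **Lock:** the lever swung 88.3° in the top view, from about 238.3° to 150.0°. It then resisted with 10 N, so I take it as at its stop, about 1.57 rad.
- **Pig position:** as the brake nose met the rim it dragged the disc about 5° further. The pig's centre ended about 7 mm off the mark's line (limit 14 mm), with its mouth about 0.09 rad from straight out (limit 0.35 rad).
- **Other things:** the last pictures show jug, jar and mortar upright and the pestle in the mortar. The arm did not go near the mug, tin or bowl, but I did not measure their positions afterwards.

**What went wrong or disagreed**
- **Wrist limit:** an early twist ran the last joint into its range limit and swung the tool sideways and tilted it 6°, high above the things. I worked the tilt back out before pushing.
- **Scene camera:** it put the disc about 2–3 mm and the lever about 3–6° off the top view. It saw the pig only partly at the end. I relied on the top view for final positions.

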